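# Close the specimen box and wedge up its levelling stand

## Robot

A 6-joint arm with a two-finger parallel gripper is mounted at the origin on the work surface. World frame = base frame: x ahead of the robot, y to its left, z up, the work surface at z = 0. Lengths are in m, angles in rad, forces in N, time in s.
With the tool pointing down it reaches from about 0.35 to 0.775 m from the base axis. Payload 5.5 kg.
Tool frame: the origin (TCP) lies midway between the tips of the shut fingers; the grasp point (between the pads) lies 19 mm behind it; z points along the fingers, x is the direction in which the jaws open and shut, and the axes are right-handed (so a half turn about z gives the same grasp; the last joint's range is limited). The gripper opens to 85 mm and grips with 20 to 120 N. Pads are 22 mm wide; open, the fingers measure 114 mm over their backs; the gripper's body (76 mm by 85 mm) begins 54 mm behind the grasp point. The pads swing forward as they close: fully open they stand 13 mm farther back than shut.
Start: joints at [-1.386, 0.313, 0.046, 1.304, 0, 1.431], TCP at [0.183, -0.545, 0.231] pointing down, gripper open.
Joint ranges: [-2.76, 2.76], [-0.86, 1.69], [-1.03, 1.26], [-2.2, 2.34], [-1.47, 1.5], [-3.14, 3.14]. Speed limits (rad/s): [2.57, 2.57, 3.14, 3.14, 3.14, 3.14].

## Interface

Orientations are given as a unit quaternion [w, x, y, z].
In Python, from workcell import env gives the robot as it stands. The module is installed in compiled form; this text tells all that it offers.
- The arm moves only by the tool apply_moves, never from a script. Its argument "moves" is a list of rows, each a list of 3 entries, a list of its own where there are three numbers: the shift along the tool's x, y, z in cm, then the turn about the tool's z in degrees, then the opening, from 0 (shut) to 1 (fully open). In form: [[[x, y, z], yaw, gripper], ...]. A call has exactly 10 rows; each row is the pose to reach, as a shift and turn from the pose commanded when the call began, along the tool's axes at that moment; what a row does not reach only later rows make up. A row lasts 1/8 s, in which the tool goes at most 62.5 mm and 10.7 degrees, less where a joint would pass 70% of its speed; a pose out of reach is approached as far as the arm can. A call with a gripper value outside its range is refused whole. The fingers move at their own pace and stop on an object; "squeeze" is the grip in N (left out, the last holds). Time passes only in rows, so rows that repeat a pose let the fingers close, or fill a call up. It gives the time, the measured TCP pose, the force and the opening at its end, in the units of the state.
- env.get_state(): the state, without advancing time (a new reading comes with each control period).
- env.read_camera(name): name is "scene" or "top" or "wrist"; returns a dict with "pixels" (480x640x3 uint8, red, green, blue), "fov_y" (degrees; the focal length in pixels is half the picture's height over the tangent of half this angle, whatever the lens; pixels are square), "cx", "cy" (the principal point, pixels), "dist" ([k1, k2, p1, p2, k3] as OpenCV has them; the pictures are not rectified), "world_from_camera" (4x4, takes a point from camera to world coordinates); the wrist camera has in their place "hand_eye" (4x4, takes a point from camera to tool coordinates, whose origin is the TCP and whose axes are the tool frame's). Camera axes: x right, y down, z forward; pixel columns grow to the right and rows downward; lengths in m; the calibration is good to about 2 mm. A picture is of the moment at which its call begins: read the wrist's pose just before it. There is no depth.
- env.hand_in(): hands the job in, once; it reports no verdict.
The state is a dict: "clock": time; "joint_pos": joint angles; "qvel": joint speeds; "tau": joint torques, N m; "tcp_pos": TCP position; "orientation": TCP orientation; "wrist_force": force on the tool from outside, world axes, zero at the start; "ft_torque": the same for the moment, N m; "finger_gap": finger opening in m.
Only numpy, scipy, OpenCV 4.12 (cv2) and the standard library are available. Lean on these libraries where they do the work, as an engineer would, in place of code of your own. Each camera call takes 0.05 s, during which the arm holds its last target.

## Task

Shut the open lid of the specimen box first. Then take the orange wedge by its upright grip and, keeping it flat on the bench, push it thin end first from the front under the steel lifting bar of the blue platform until the platform's front just lifts off its black rests, about 5 mm and no more than a centimetre. Finish while still gripping the wedge in place, so that the wedge alone carries the platform with the lid shut, and leave the concrete cube, the beaker and the brush where they are.

Things in the scene. Friction and masses are not known exactly. Their poses are not given: they have to be found in the camera images.
- base: Fixed grey base of the levelling stand: two rails 240 mm long, 18 mm high, 160 mm free between them, a black rest on each near the front. Origin: on the bench straight below the middle of the lifting bar at the stand's front; x level from front to rear (the way the wedge is pushed), y along the bar, z up. The bench between the rails is bare for 230 mm behind the bar.
- platform (a joint): Tilt (rad) of the blue platform (210 mm wide, with the specimen box on it, about 0.9 kg with the lid) about its rear hinge, 230 mm behind the lifting bar and 30 mm above the bench: 0 = resting on the black rests, grows as the front rises; 0.022 = bar raised 5 mm. The load at the bar is about 3 to 6 N.
- lift_bar (a point): Middle of the axis of the round steel lifting bar, 12 mm thick and 180 mm long, along the platform's front edge; at rest its axis is 22 mm and its underside 16 mm above the bench. Axes as the platform's: x to the rear, y along the bar.
- lid (a joint): Opening angle of the box's plywood lid about its rear edge: 0 = shut, 1.4 = the stop (rad). A stiff hinge: the lid stays where it is left; about 1 to 3 N on its outer face near the lip shuts it.
- lid_hinge (a point): Middle of the lid's hinge axis, at the rear top edge of the specimen box, 190 mm behind the lifting bar, 90 mm above the bench while the platform rests. The box below is 130 mm front to rear, 160 mm wide, its rim 84 mm above the bench.
- lid_lip (a point): Middle of the outer (upper) face of the red lip at the lid's free front edge, 138 mm from the hinge axis; the lip is 24 mm by 80 mm and ends 150 mm from the hinge. The lid is 8 mm thick, 160 mm wide, smooth; its outer face lies 4 mm above the plane through the hinge axis. z is the face's outward normal.
- wedge_grip (a point): Centre of the wedge's upright grip, half-way up, 34 mm above the flat underside. The orange plastic wedge is 30 mm wide, 0.12 kg: a grip 26 mm long and 68 mm high, then a ramp 80 mm long falling from 33 mm high at the grip to 5 mm at the tip (slope 0.35). x points to the thin tip, 93 mm from this point; y across; z up.
- wedge: The same orange wedge; origin on its underside straight below the middle of the grip, axes as wedge_grip.
- cube: Concrete test cube, 60 mm, loose on the bench; origin at the centre of its underside. Bystander.
- beaker: White plastic beaker, 80 mm across, 110 mm high; origin at the centre of its underside. Bystander.
- brush: Brush lying on the bench, handle along its x axis. Bystander.

How it is judged:
By the outcome, as a careful person would: the job done as asked, in the order asked, and still so for the second after the job is handed in, while the arm keeps its last pose, push and grip.
It also fails if it takes over 61 s, if anything falls off the work surface, if the arm or the gripper's body presses on something with over 40 N, if the wrist force passes 120 N, or if a joint passes its speed limit or range.

## Working session

There is one attempt and no reset: what is moved stays moved. The work goes in short steps, Python scripts to look and compute and a tool call to move; the robot and the scene stay as the last step left them, time stands still between calls to the robot, and variables do not carry over. Pictures are saved under pics/ and viewed, and the job is handed in when it is done.

Besides the shell and the picture viewer there is one more tool, called after "Emit:" as name(argument=value, ...) on one line, values as JSON. apply_moves: Moves the arm, as the interface text tells. Its arguments: {"type":"object","properties":{"moves":{"type":"array","items":{"type":"array"}},"squeeze":{"type":"number"}},"required":["moves"]}

```bash
mkdir -p pics; cat > h.py <<'E'
import numpy as np, cv2
from workcell import env
def shot(n,f):
    s=env.get_state(); c=env.read_camera(n)
    cv2.imwrite(f'pics/{f}.png',c['pixels'][:,:,::-1])
    T=c.get('world_from_camera')
    if T is None:
        from scipy.spatial.transform import Rotation as R
        q=s['orientation']; W=np.eye(4); W[:3,:3]=R.from_quat([q[1],q[2],q[3],q[0]]).as_matrix(); W[:3,3]=s['tcp_pos']
        T=W@np.array(c['hand_eye'])
    f_=240/np.tan(np.radians(c['fov_y'])/2)
    K=np.array([[f_,0,c['cx']],[0,f_,c['cy']],[0,0,1]])
    np.savez(f'pics/{f}.npz',T=np.array(T),K=K,d=np.array(c['dist'],float))
    return s
def load(f):
    z=np.load(f'pics/{f}.npz'); return z['T'],z['K'],z['d']
def onplane(f,uv,z):
    T,K,d=load(f); p=cv2.undistortPoints(np.array(uv,float).reshape(-1,1,2),K,d).reshape(-1,2)
    r=np.c_[p,np.ones(len(p))]@T[:3,:3].T; o=T[:3,3]
    z=np.broadcast_to(np.asarray(z,float),len(p))
    return o+r*((z-o[2])/r[:,2])[:,None]
def tri(obs):
    A=np.zeros((3,3));b=np.zeros(3)
    for f,uv in obs:
        T,K,d=load(f);p=cv2.undistortPoints(np.array(uv,float).reshape(1,1,2),K,d).ravel()
        r=T[:3,:3]@np.array([*p,1]);r/=np.linalg.norm(r);P=np.eye(3)-np.outer(r,r);A+=P;b+=P@T[:3,3]
    return np.linalg.solve(A,b)
def proj(f,X):
    T,K,d=load(f);C=np.linalg.inv(T)
    return cv2.projectPoints(np.array(X,float).reshape(-1,1,3),cv2.Rodrigues(C[:3,:3])[0],C[:3,3],K,d)[0].reshape(-1,2)
E
python3 - <<'E'
from h import *
np.set_printoptions(precision=4,suppress=True)
for n in ['scene','top','wrist']: s=shot(n,n+'0')
print(s)
for n in ['scene0','top0']: print(load(n))
E
```

```text
{'clock': 0.1, 'joint_pos': array([-1.3856,  0.314 ,  0.0451,  1.3036, -0.    ,  1.4312]), 'qvel': array([ 0.0009, -0.0016,  0.0023, -0.0013,  0.0007,  0.0003]), 'tau': array([  0.0021, -48.1724,  29.9244,   0.0128,  -0.0002,   0.    ]), 'tcp_pos': array([ 0.1834, -0.5445,  0.2305]), 'orientation': array([-0.0006,  0.8121, -0.5835, -0.0006]), 'wrist_force': array([-0.1054,  0.0032,  0.6249]), 'ft_torque': array([-0.0201, -0.0132,  0.0209]), 'finger_gap': 0.08526313660428508}
(array([[ 0.2289,  0.8115, -0.5376,  1.2088],
       [ 0.9734, -0.1969,  0.1173, -0.1475],
       [-0.0107, -0.5501, -0.835 ,  1.0114],
       [ 0.    ,  0.    ,  0.    ,  1.    ]]), array([[511.4445,   0.    , 326.6741],
       [  0.    , 511.4445, 240.7635],
       [  0.    ,   0.    ,   1.    ]]), array([0.0437, 0.    , 0.    , 0.    , 0.    ]))
(array([[-0.0024, -0.9994,  0.0347,  0.5858],
       [-0.9999,  0.003 ,  0.0167, -0.0343],
       [-0.0168, -0.0346, -0.9993,  1.076 ],
       [ 0.    ,  0.    ,  0.    ,  1.    ]]), array([[480.141 ,   0.    , 321.784 ],
       [  0.    , 480.141 , 234.8786],
       [  0.    ,   0.    ,   1.    ]]), array([-0.075,  0.   ,  0.   ,  0.   ,  0.   ]))
```

View pics/scene0.png

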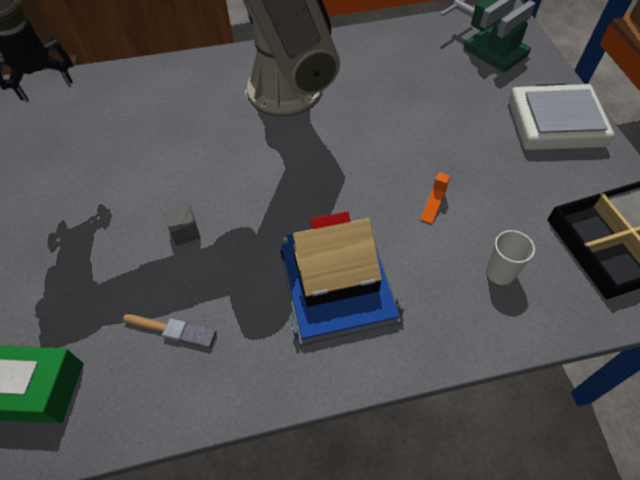

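View pics/top0.png

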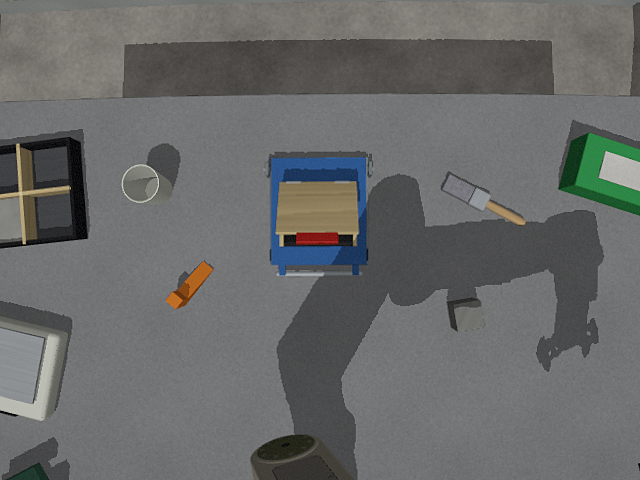

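View pics/wrist0.png

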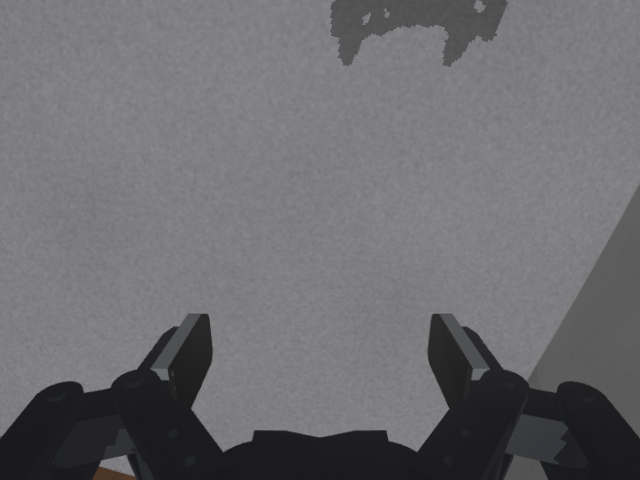

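The top view shows the stand with the bar at about row 274, columns 278–360, the red lip at (317,238), and the wedge from its grip at (177,298) to its tip at (210,265). The cube is at (467,314), the beaker at (141,184) and the brush at (483,198). I'll zoom in for exact pixels.

```bash
python3 - <<'E'
import cv2
t=cv2.imread('pics/top0.png'); s=cv2.imread('pics/scene0.png')
cv2.imwrite('pics/z1.png',cv2.resize(t[145:285,255:385],None,fx=4.2,fy=4.2,interpolation=cv2.INTER_CUBIC))
cv2.imwrite('pics/z2.png',cv2.resize(t[250:320,155:225],None,fx=8,fy=8,interpolation=cv2.INTER_CUBIC))
cv2.imwrite('pics/z3.png',cv2.resize(s[205:350,270:410],None,fx=4,fy=4,interpolation=cv2.INTER_CUBIC))
cv2.imwrite('pics/z4.png',cv2.resize(s[165:230,410:465],None,fx=8,fy=8,interpolation=cv2.INTER_CUBIC))
E
```

```text
(no output)
```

View pics/z1.png

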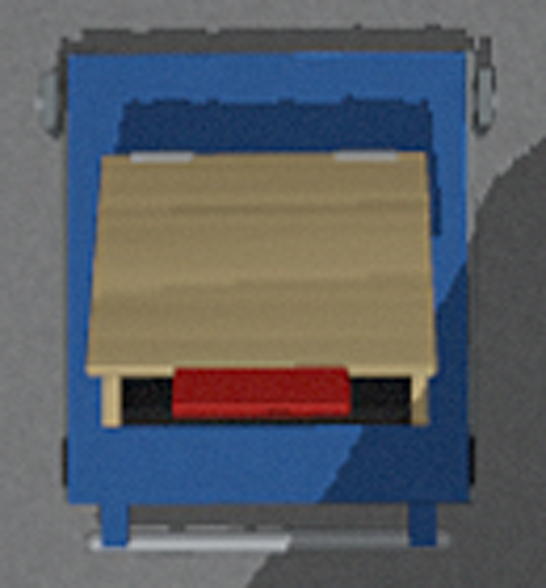

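View pics/z2.png

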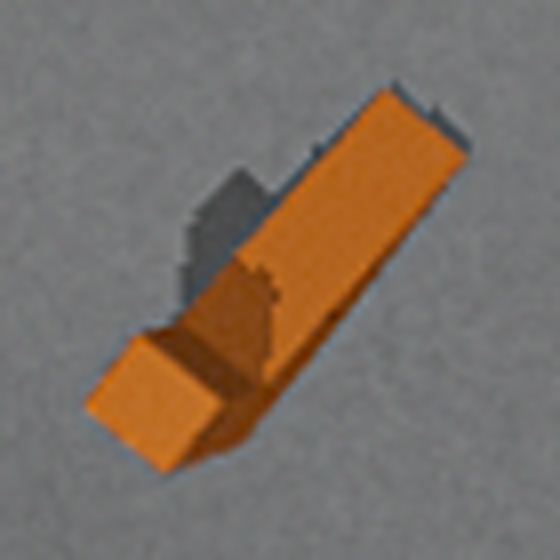

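View pics/z3.png

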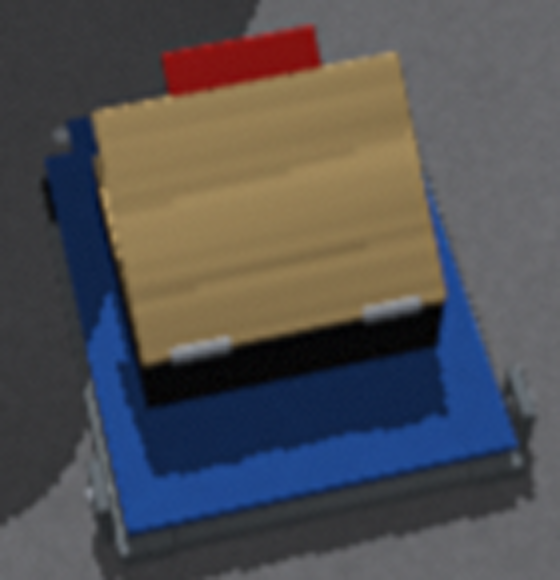

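View pics/z4.png

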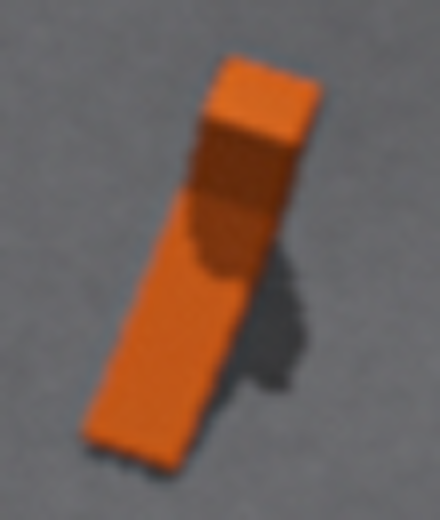

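```bash
python3 - <<'E'
from h import *
np.set_printoptions(precision=4,suppress=True)
def c(u,s,o): return (np.array(u,float)+.5)/s-.5+np.array(o)
t=lambda *u:c(u,4.2,(255,145)); w=lambda *u:c(u,8,(155,250)); s=lambda *u:c(u,4,(270,205)); ws=lambda *u:c(u,8,(410,165))
bar=onplane('top0',[t(90,543),t(450,540)],.024); print('bar',bar,np.linalg.norm(bar[0]-bar[1]),bar.mean(0))
d=bar[0]-bar[1]; print('yaw from bar',np.degrees(np.arctan2(-d[0],d[1])))
print('plat',onplane('top0',[t(66,55),t(467,51),t(68,502),t(468,502)],.036))
h=[tri([('top0',t(102,156)),('scene0',s(445,302))]),tri([('top0',t(426,154)),('scene0',s(142,362))])];print('hinge edge',h)
f=[tri([('top0',t(88,370)),('scene0',s(398,52))]),tri([('top0',t(438,370)),('scene0',s(95,110))])];print('lid front',f)
l=[tri([('top0',t(173,411)),('scene0',s(316,27))]),tri([('top0',t(350,408)),('scene0',s(163,52))])];print('lip front',l)
f=np.mean(f,0);h=np.mean(h,0);print('ang',np.degrees(np.arctan2(f[2]-h[2],h[0]-f[0])),np.linalg.norm(f-h))
g=onplane('top0',[w(137,333),w(225,403),w(168,472),w(84,404)],.068);print('griptop',g,g.mean(0))
tip=onplane('top0',[w(390,85),w(468,155)],.005);print('tip',tip,tip.mean(0))
g2=onplane('scene0',[ws(232,57),ws(322,87),ws(298,145),ws(205,115)],.068);print('griptop sc',g2.mean(0))
tip2=onplane('scene0',[ws(82,433),ws(180,470)],.005);print('tip sc',tip2.mean(0))
for a,b in((g,tip),(g2,tip2)):
  v=b.mean(0)-a.mean(0);print(np.linalg.norm(v[:2]),np.degrees(np.arctan2(v[1],v[0])))
for a in range(4): print(np.linalg.norm(g[a]-g[(a+1)%4]),end=' ')
E
```

```text
bar [[ 0.5369  0.0838  0.024 ]
 [ 0.5382 -0.1039  0.024 ]] 0.18769196665232346 [ 0.5376 -0.0101  0.024 ]
yaw from bar 0.3892037136118797
plat [[ 0.7913  0.0954  0.036 ]
 [ 0.7921 -0.1134  0.036 ]
 [ 0.5587  0.0938  0.036 ]
 [ 0.5583 -0.1125  0.036 ]]
hinge edge [array([0.7313, 0.0707, 0.0812]), array([ 0.7309, -0.0896,  0.0857])]
lid front [array([0.6223, 0.0705, 0.1549]), array([ 0.6218, -0.0891,  0.1564])]
lip front [array([0.6033, 0.0312, 0.1642]), array([ 0.6042, -0.0491,  0.1698])]
ang 33.50116641997888 0.13085974483975396
griptop [[0.5021 0.3013 0.068 ]
 [0.4837 0.2775 0.068 ]
 [0.4654 0.2928 0.068 ]
 [0.4833 0.3156 0.068 ]] [0.4836 0.2968 0.068 ]
tip [[0.5668 0.2501 0.005 ]
 [0.5471 0.2279 0.005 ]] [0.557 0.239 0.005]
griptop sc [0.4894 0.296  0.068 ]
tip sc [0.5617 0.2391 0.005 ]
0.09337057190188172 -38.25622585759566
0.09194149735803153 -38.24211896743385
0.030093776618883177 0.02392429295662943 0.02893903729571706 0.023700201644421208
```

```bash
cat >> h.py <<'E'
def goal(x,y,z,ang,cur=None):
    from scipy.spatial.transform import Rotation as R
    s=env.get_state(); q=s['orientation']; M=R.from_quat([q[1],q[2],q[3],q[0]]).as_matrix()
    a=np.degrees(np.arctan2(M[1,0],M[0,0]))
    print('t',s['clock'],'tcp',np.round(s['tcp_pos'],4),'ang',round(a,2),'down',np.round(M[:,2],4),'F',np.round(s['wrist_force'],2),'gap',round(s['finger_gap'],4),'q',np.round(s['joint_pos'],2))
    if x is not None:
        print('shift cm',np.round(100*M.T@(np.array([x,y,z])-s['tcp_pos']),2),'yaw',round(-((ang-a+180)%360-180),2))
E
python3 - <<'E'
from h import *
goal(.606,-.01,.27,90)
goal(.43,-.2,.27,10)
print(env.read_camera('wrist')['hand_eye'])
E
```

```text
t 0.15 tcp [ 0.1834 -0.5446  0.2306] ang -71.39 down [-2.0e-04  1.4e-03 -1.0e+00] F [ 0.17  0.81 -0.43] gap 0.0852 q [-1.39  0.31  0.05  1.3   0.    1.43]
shift cm [-37.18 -57.11  -3.88] yaw -161.39
t 0.15 tcp [ 0.1834 -0.5446  0.2306] ang -71.39 down [-2.0e-04  1.4e-03 -1.0e+00] F [ 0.17  0.81 -0.43] gap 0.0852 q [-1.39  0.31  0.05  1.3   0.    1.43]
shift cm [-24.79 -34.36  -3.9 ] yaw -81.39
[[ 9.99999944e-01 -2.60975630e-04 -2.11705565e-04  1.78775736e-03]
 [ 3.13168477e-04  9.52208329e-01  3.05449177e-01 -7.82598939e-02]
 [ 1.21873011e-04 -3.05449226e-01  9.52208357e-01 -1.41974639e-01]
 [ 0.00000000e+00  0.00000000e+00  0.00000000e+00  1.00000000e+00]]
```

Emit:
apply_moves(moves=[[[-2.5, -3.5, -1], -8, 0], [[-5, -7, -2], -16, 0], [[-7.5, -10.5, -3], -24, 0], [[-10, -14, -3.9], -32, 0], [[-12.5, -17.5, -3.9], -40, 0], [[-15, -21, -3.9], -48, 0], [[-17.5, -24.5, -3.9], -56, 0], [[-20, -28, -3.9], -64, 0], [[-22.5, -31.5, -3.9], -72, 0], [[-24.8, -34.4, -3.9], -80, 0]], squeeze=60)

```text
clock: 1.45
tcp_pos: [0.431, -0.1987, 0.2702]
orientation: [0.0, 0.997, 0.078, 0.0]
wrist_force: [0.0, -0.3, -0.4]
finger_gap: -0.0001
```

```bash
python3 - <<'E'
from h import *
goal(.606,-.01,.25,90)
E
```

```text
t 1.45 tcp [ 0.431  -0.1987  0.2702] ang 8.9 down [ 1.e-04 -0.e+00 -1.e+00] F [ 0.02 -0.32 -0.36] gap -0.0001 q [-0.6   0.11 -0.12  1.34  0.    0.81]
shift cm [ 20.21 -15.94   2.02] yaw -81.1
```

Emit:
apply_moves(moves=[[[2, -1.6, 0.2], -8, 0], [[4, -3.2, 0.4], -16, 0], [[6, -4.8, 0.6], -24, 0], [[8, -6.4, 0.8], -32, 0], [[10, -8, 1], -40, 0], [[12, -9.6, 1.2], -48, 0], [[14, -11.2, 1.4], -56, 0], [[16, -12.8, 1.6], -64, 0], [[18, -14.4, 1.8], -72, 0], [[20.2, -15.9, 2.0], -81, 0]])

```text
clock: 2.7
tcp_pos: [0.6066, -0.012, 0.25]
orientation: [-0.0, 0.708, 0.707, -0.0]
wrist_force: [0.2, -1.1, 0.8]
finger_gap: 0.0001
```

```bash
python3 - <<'E'
from h import *
goal(.606,-.01,.18,90)
shot('wrist','w1')
E
```

```text
t 2.7 tcp [ 0.6066 -0.012   0.25  ] ang 89.9 down [-5.e-04 -0.e+00 -1.e+00] F [ 0.23 -1.08  0.78] gap 0.0001 q [-0.15  0.37  0.18  1.38 -0.   -0.15]
shift cm [ 0.2  -0.06  7.  ] yaw -0.1
```

View pics/w1.png

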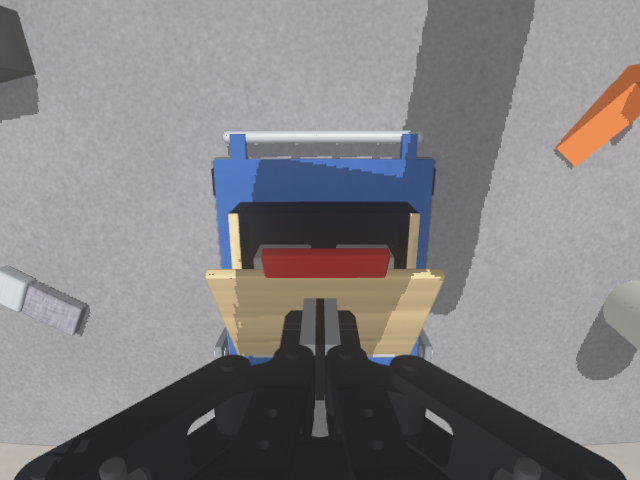

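The wrist view shows the bar from (225,136) to (421,137) and the lip's front edge at about row 250, columns 263–390. The brush, cube and beaker are well clear of the arm's path.

```bash
python3 - <<'E'
from h import *
np.set_printoptions(precision=4,suppress=True)
b=onplane('w1',[(224,137),(422,138)],.026);print(b,b.mean(0),np.linalg.norm(b[0]-b[1]))
print('plat front',onplane('w1',[(215,158),(434,158)],.036))
# lip model projected for angles
H=np.array([.730,-.0097,.09])
for a in (.55,.6,.65,.7):
  d=np.array([-np.cos(a),0,np.sin(a)]);n=np.array([np.sin(a),0,np.cos(a)]);y=np.array([0,.04,0])
  P=[H+r*d+.004*n+s*y for r in(126,150) for s in(1,-1) for r in [r/1000]]
  print(a,H+.138*d+.004*n,[proj(f,P).round(0).tolist() for f in('w1','top0','scene0')])
E
```

```text
[[ 0.54   -0.1033  0.026 ]
 [ 0.5412  0.0824  0.026 ]] [ 0.5406 -0.0104  0.026 ] 0.18571993025744937
plat front [[ 0.5585 -0.1106  0.036 ]
 [ 0.5588  0.0923  0.036 ]]
0.55 [ 0.6144 -0.0097  0.1655] [[[386.0, 275.0], [281.0, 356.0], [391.0, 252.0], [281.0, 356.0]], [[296.0, 231.0], [337.0, 180.0], [296.0, 242.0], [337.0, 180.0]], [[350.0, 221.0], [325.0, 290.0], [348.0, 210.0], [325.0, 290.0]]]
0.6 [ 0.6184 -0.0097  0.1712] [[[387.0, 283.0], [281.0, 356.0], [393.0, 262.0], [281.0, 356.0]], [[296.0, 229.0], [337.0, 180.0], [295.0, 239.0], [337.0, 180.0]], [[351.0, 221.0], [325.0, 290.0], [349.0, 209.0], [325.0, 290.0]]]
0.65 [ 0.6226 -0.0097  0.1767] [[[388.0, 292.0], [281.0, 356.0], [394.0, 272.0], [281.0, 356.0]], [[296.0, 227.0], [337.0, 180.0], [295.0, 237.0], [337.0, 180.0]], [[351.0, 221.0], [325.0, 290.0], [349.0, 209.0], [325.0, 290.0]]]
0.7 [ 0.627  -0.0097  0.182 ] [[[389.0, 301.0], [281.0, 356.0], [395.0, 284.0], [281.0, 356.0]], [[295.0, 225.0], [337.0, 180.0], [295.0, 234.0], [337.0, 180.0]], [[352.0, 221.0], [325.0, 290.0], [350.0, 210.0], [325.0, 290.0]]]
```

Emit:
apply_moves(moves=[[[0.2, 0, 2.5], 0, 0], [[0.2, 0, 5], 0, 0], [[0.2, 0, 6.5], 0, 0], [[0.2, 0, 7.5], 0, 0], [[0.2, 0, 8.5], 0, 0], [[0.2, 0, 9.5], 0, 0], [[0.2, 0, 10.5], 0, 0], [[0.2, 0, 11.5], 0, 0], [[0.2, 0, 12.5], 0, 0], [[0.2, 0, 13.5], 0, 0]])

```text
clock: 4.0
tcp_pos: [0.6062, -0.0107, 0.1146]
orientation: [-0.0, 0.71, 0.705, -0.0]
wrist_force: [-1.1, -0.1, 1.1]
finger_gap: 0.0002
```

Emit:
apply_moves(moves=[[[0, 0, 0.4], 0, 0], [[0, 0, 0.8], 0, 0], [[0, 0, 1.2], 0, 0], [[0, 0, 1.5], 0, 0], [[0, 0, 1.7], 0, 0], [[0, 0, 1.8], 0, 0], [[0, 0, 1.9], 0, 0], [[0, 0, 2.0], 0, 0], [[0, 0, 2.1], 0, 0], [[0, 0, 2.1], 0, 0]])

```text
clock: 5.25
tcp_pos: [0.6063, -0.0107, 0.0942]
orientation: [0.0, 0.71, 0.705, -0.0]
wrist_force: [0.4, 0.8, -0.1]
finger_gap: 0.0001
```

```bash
python3 - <<'E'
from h import *
goal(.606,-.01,.09,90)
shot('scene','s1');shot('wrist','w2')
E
```

```text
t 5.25 tcp [ 0.6063 -0.0107  0.0942] ang 89.61 down [ 0.e+00 -1.e-04 -1.e+00] F [ 0.45  0.81 -0.08] gap 0.0001 q [-0.15  0.44 -0.11  1.02 -0.   -0.14]
shift cm [ 0.07 -0.03  0.42] yaw -0.39
```

View pics/w2.png

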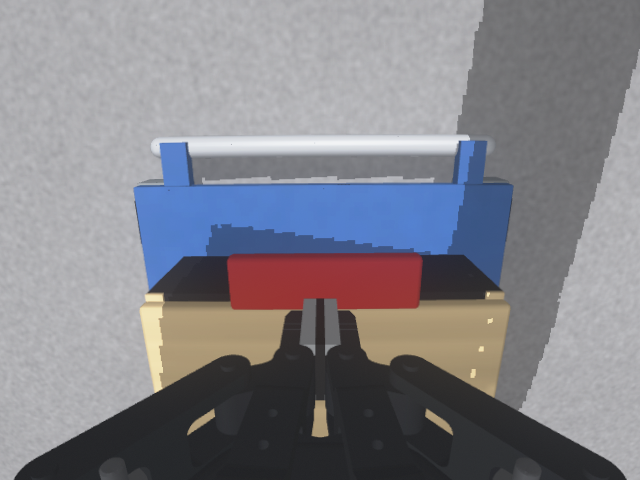

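View pics/s1.png

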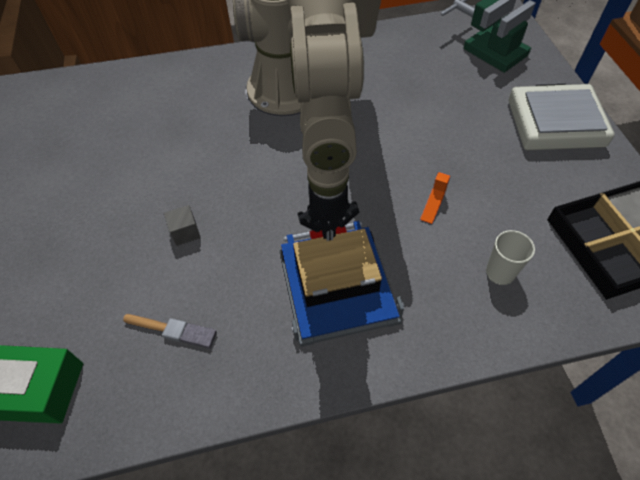

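Emit:
apply_moves(moves=[[[0, 0, 0.05], 0, 0], [[0, 0, 0.1], 0, 0], [[0, 0, 0.15], 0, 0], [[0, 0, 0.2], 0, 0], [[0, 0, 0.25], 0, 0], [[0, 0, 0.3], 0, 0], [[0, 0, 0.3], 0, 0], [[0, 0, 0.3], 0, 0], [[0, 0, 0.3], 0, 0], [[0, 0, 0.3], 0, 0]])

```text
clock: 6.6
tcp_pos: [0.6065, -0.0108, 0.0937]
orientation: [0.001, 0.709, 0.705, 0.0]
wrist_force: [-4.9, 0.5, 14.7]
finger_gap: -0.0001
```

```bash
python3 - <<'E'
from h import *
goal(.55,.1,.20,70)
goal(.475,.288,.20,51.8)
E
```

```text
t 6.6 tcp [ 0.6065 -0.0108  0.0937] ang 89.61 down [ 1.8e-03 -6.0e-04 -1.0e+00] F [-4.9   0.51 14.72] gap -0.0001 q [-0.15  0.44 -0.11  1.02 -0.   -0.14]
shift cm [ 11.03  -5.7  -10.64] yaw 19.61
t 6.6 tcp [ 0.6065 -0.0108  0.0937] ang 89.61 down [ 1.8e-03 -6.0e-04 -1.0e+00] F [-4.9   0.51 14.72] gap -0.0001 q [-0.15  0.44 -0.11  1.02 -0.   -0.14]
shift cm [ 29.78 -13.33 -10.67] yaw 37.81
```

Emit:
apply_moves(moves=[[[0, 0, -2], 0, 0], [[0, 0, -5], 0, 0], [[1, -0.5, -8], 0, 0], [[5, -2, -10.7], 5, 0.5], [[9.5, -4, -10.7], 11, 1], [[14, -6, -10.7], 17, 1], [[18.5, -8, -10.7], 23, 1], [[23, -10, -10.7], 29, 1], [[27, -12, -10.7], 34, 1], [[29.8, -13.3, -10.7], 37.8, 1]])

```text
clock: 7.85
tcp_pos: [0.4742, 0.2899, 0.1982]
orientation: [-0.0, 0.9, 0.436, 0.0]
wrist_force: [-0.4, -0.5, -0.4]
finger_gap: 0.0855
```

```bash
python3 - <<'E'
from h import *
shot('scene','s2');shot('wrist','w3');shot('top','t2')
goal(.4865,.2964,.1,51.8)
E
```

```text
t 8.0 tcp [0.4746 0.2893 0.1982] ang 52.01 down [ 1.e-04 -2.e-04 -1.e+00] F [ 0.22 -0.28  0.17] gap 0.0853 q [ 0.4   0.29 -0.07  1.21 -0.    1.07]
shift cm [1.29 0.5  9.82] yaw 0.21
```

View pics/w3.png

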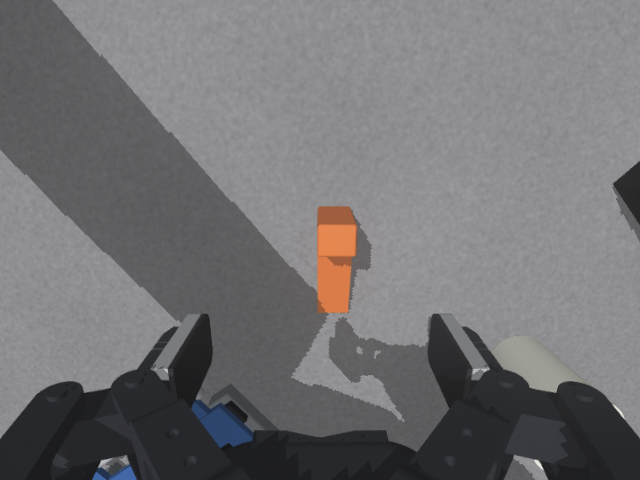

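View pics/t2.png

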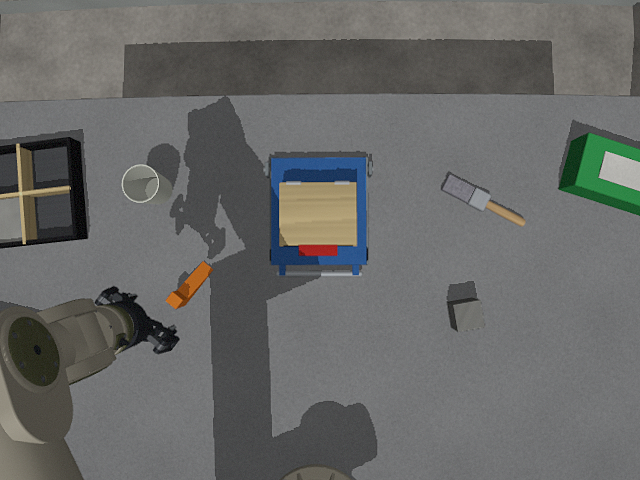

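The lid now lies flat on the box. In w3 the wedge grip's top has corners (318,224), (355,223), (356,256) and (319,257), with the tip at (319,312)–(350,312). The beaker is clear of the fingers.

```bash
python3 - <<'E'
from h import *
np.set_printoptions(precision=4,suppress=True)
g=onplane('w3',[(318,224),(355,223),(356,255.5),(319,257)],.068);t=onplane('w3',[(319,312),(350,312)],.005)
print(g,g.mean(0),t.mean(0));v=t.mean(0)-g.mean(0);print(np.linalg.norm(v[:2]),np.degrees(np.arctan2(v[1],v[0])))
print('beaker',onplane('top0',[(141,184)],.11))
H=np.array([.730,-.0097,.09]);y=np.array([0,.08,0])
P=[H+[-.126,0,.004]+y,H+[-.126,0,.004]-y,H+[-.15,.04,.004],H+[-.15,-.04,.004]];print(proj('t2',P),proj('s2',P))
c=g.mean(0);goal(c[0],c[1],.11,90-38.2)
E
```

```text
[[0.467  0.2943 0.068 ]
 [0.4833 0.3163 0.068 ]
 [0.5043 0.3017 0.068 ]
 [0.4878 0.2788 0.068 ]] [0.4856 0.2977 0.068 ] [0.5599 0.2413 0.005 ]
0.09329122269610088 -37.2417688602175
beaker [[0.7252 0.3537 0.11  ]]
[[278.7832 242.726 ]
 [356.9267 242.5179]
 [298.2778 254.4052]
 [337.3932 254.3182]] [[364.8646 227.4948]
 [292.952  241.9463]
 [344.3775 222.3188]
 [308.821  229.3863]]
t 8.0 tcp [0.4746 0.2893 0.1982] ang 52.01 down [ 0.0001 -0.0002 -1.    ] F [ 0.22 -0.28  0.17] gap 0.0853 q [ 0.4   0.29 -0.07  1.21 -0.    1.07]
shift cm [1.34 0.35 8.82] yaw 0.21
```

Emit:
apply_moves(moves=[[[1.3, 0.4, 3], 0, 1], [[1.3, 0.4, 6], 0, 1], [[1.3, 0.4, 9], 0, 1], [[1.3, 0.4, 12], 0, 1], [[1.3, 0.4, 14], 0, 1], [[1.3, 0.4, 16], 0, 1], [[1.3, 0.4, 17.2], 0, 1], [[1.3, 0.4, 18], 0, 1], [[1.3, 0.4, 18], 0, 1], [[1.3, 0.4, 18], 0, 1]])

```text
clock: 9.25
tcp_pos: [0.4871, 0.2961, 0.0189]
orientation: [0.0, 0.9, 0.437, 0.001]
wrist_force: [0.2, 1.0, 0.3]
finger_gap: 0.0854
```

```bash
python3 - <<'E'
from h import *
shot('wrist','w4')
goal(.4858,.2972,.018,52)
print(proj('w4',[[.4858,.2972,.068]]))
E
```

```text
t 9.3 tcp [0.4871 0.2962 0.019 ] ang 51.81 down [ 1.3e-03  4.0e-04 -1.0e+00] F [ 0.01 -0.72  0.08] gap 0.0854 q [ 0.41  0.45 -0.3   0.82 -0.    1.07]
shift cm [-0.   -0.17  0.1 ] yaw -0.19
[[323.07856059 389.46984761]]
```

View pics/w4.png

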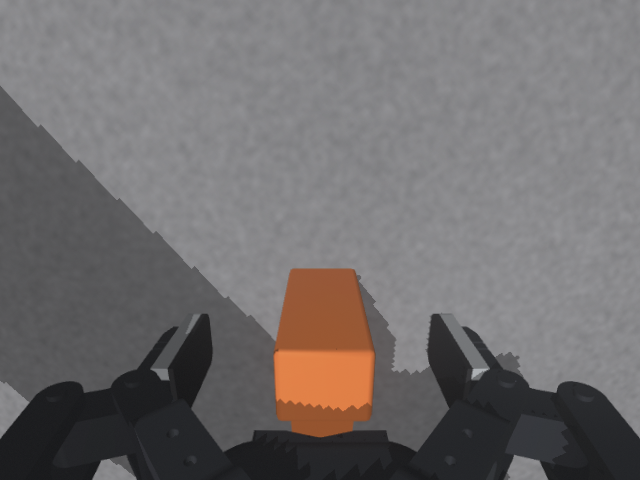

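```bash
python3 - <<'E'
from h import *
e=onplane('w4',[(276,351),(374,351)],.068);b=onplane('w4',[(291,269),(355,269)],.0)
a=np.radians(-38)
for q in(e,b):print(q, q.mean(0)[:2]+.013*np.array([np.cos(a),np.sin(a)]),np.degrees(np.arctan2(*(q[1]-q[0])[1::-1])))
E
```

```text
[[0.46705816 0.29485634 0.068     ]
 [0.48432478 0.31675869 0.068     ]] [0.48593561 0.29780391] 51.74968131376834
[[0.46797159 0.29334806 0.        ]
 [0.48600963 0.31625579 0.        ]] [0.48723475 0.29679833] 51.782346558084726
```

Emit:
apply_moves(moves=[[[0, 0, 0], 0, 0.7], [[0, 0, 0], 0, 0.5], [[0, 0, 0], 0, 0.4], [[0, 0, 0], 0, 0.3], [[0, 0, 0], 0, 0.2], [[0, 0, 0], 0, 0.1], [[0, 0, 0], 0, 0], [[0, 0, 0], 0, 0], [[0, 0, 0], 0, 0], [[0, 0, 0], 0, 0]], squeeze=70)

```text
clock: 10.55
tcp_pos: [0.4868, 0.2961, 0.0186]
orientation: [0.0, 0.9, 0.437, 0.0]
wrist_force: [0.1, -0.1, 5.4]
finger_gap: 0.0294
```

```bash
python3 - <<'E'
from h import *
shot('wrist','w5')
# start line: tip 25mm before bar: grip centre x=.540-.093-.025=.422
goal(.425,-.010,.03,90)
E
```

```text
t 10.6 tcp [0.4868 0.2961 0.0186] ang 51.81 down [ 7.e-04  3.e-04 -1.e+00] F [0.28 0.79 4.6 ] gap 0.0293 q [ 0.41  0.45 -0.3   0.82  0.    1.07]
shift cm [-27.88  14.06  -1.15] yaw -38.19
```

View pics/w5.png

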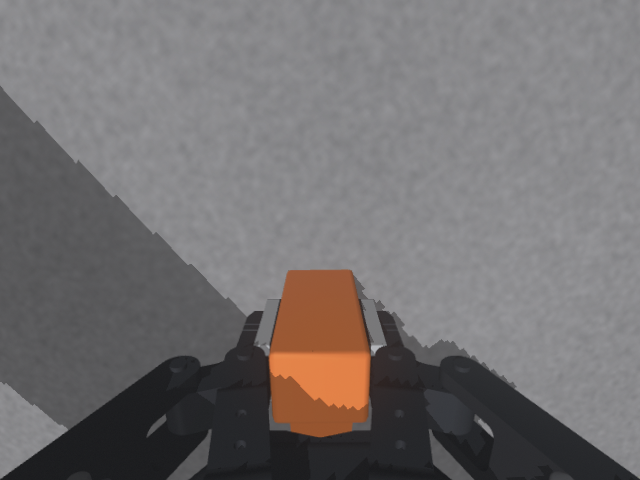

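Emit:
apply_moves(moves=[[[0, 0, -0.3], 0, 0], [[0, 0, -0.6], 0, 0], [[-2, -2.6, -0.6], 0, 0], [[-4.1, -5.2, -0.6], 0, 0], [[-6, -3.7, -0.6], -4, 0], [[-8, -2.1, -0.6], -8, 0], [[-10, -0.6, -0.6], -12, 0], [[-12, 1, -0.6], -16, 0], [[-14, 2.6, -0.6], -20, 0], [[-16, 4.2, -0.6], -24, 0]])

```text
clock: 11.85
tcp_pos: [0.4202, 0.1433, 0.0241]
orientation: [-0.0, 0.788, 0.615, -0.0]
wrist_force: [-0.1, -0.3, -1.0]
finger_gap: 0.029
```

```bash
python3 - <<'E'
from h import *
goal(.42,-.010,.026,90)
E
```

```text
t 11.85 tcp [0.4202 0.1433 0.0241] ang 75.94 down [-6.e-04 -3.e-04 -1.e+00] F [-0.1  -0.33 -1.05] gap 0.029 q [ 0.15  0.24 -0.61  0.72 -0.    0.39]
shift cm [-14.87   3.7   -0.18] yaw -14.06
```

Emit:
apply_moves(moves=[[[-2, 0.5, 0], -2, 0], [[-4, 1, 0], -4, 0], [[-6, 1.5, 0], -6, 0], [[-8, 2, 0], -8, 0], [[-10, 2.5, 0], -10, 0], [[-12, 3, 0], -12, 0], [[-13.5, 3.4, 0], -13, 0], [[-14.9, 3.7, 0], -14, 0], [[-14.9, 3.7, 0], -14, 0], [[-14.9, 3.7, 0], -14, 0]])

```text
clock: 13.1
tcp_pos: [0.4197, -0.009, 0.0242]
orientation: [-0.0, 0.708, 0.706, -0.0]
wrist_force: [0.7, 0.5, -1.2]
finger_gap: 0.0291
```

```bash
python3 - <<'E'
from h import *
shot('wrist','w6');shot('top','t6');shot('scene','s6')
goal(.42,-.010,.018,90)
E
```

```text
t 13.25 tcp [ 0.4198 -0.0088  0.0242] ang 89.85 down [-2.e-04  0.e+00 -1.e+00] F [-0.22 -0.54 -1.86] gap 0.0294 q [-0.21  0.2  -0.66  0.7  -0.   -0.21]
shift cm [-0.12  0.02  0.62] yaw -0.15
```

View pics/w6.png

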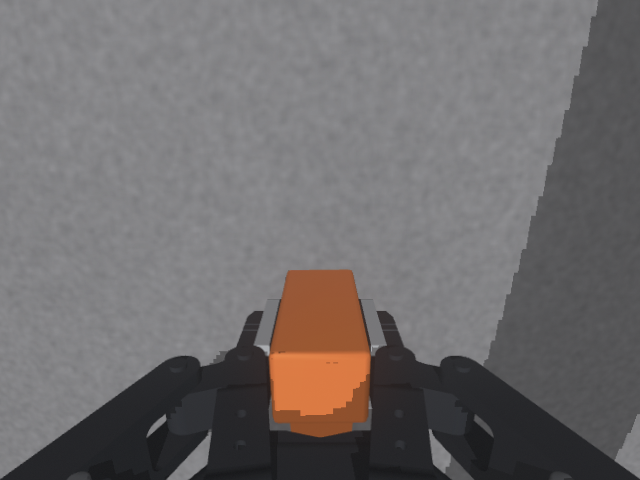

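View pics/t6.png

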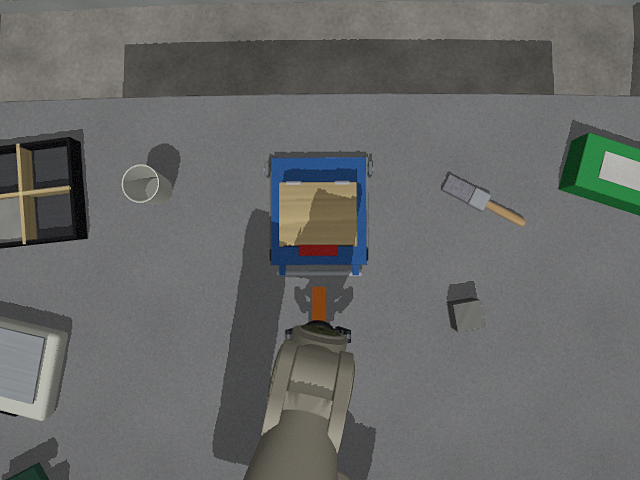

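View pics/s6.png

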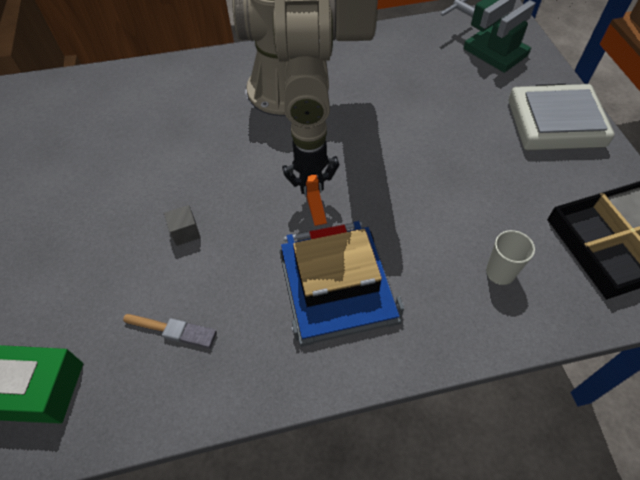

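Emit:
apply_moves(moves=[[[-0.1, 0, 0.2], 0, 0], [[-0.1, 0, 0.4], 0, 0], [[-0.1, 0, 0.55], 0, 0], [[-0.1, 0.5, 0.55], 0, 0], [[-0.1, 1, 0.55], 0, 0], [[-0.1, 1.5, 0.55], 0, 0], [[-0.1, 2, 0.55], 0, 0], [[-0.1, 2.5, 0.55], 0, 0], [[-0.1, 3, 0.55], 0, 0], [[-0.1, 3.5, 0.55], 0, 0]])

```text
clock: 14.5
tcp_pos: [0.4553, -0.0105, 0.0188]
orientation: [0.0, 0.708, 0.706, -0.0]
wrist_force: [0.6, -0.2, -2.3]
finger_gap: 0.0291
```

```bash
python3 - <<'E'
from h import *
shot('wrist','w7')
goal(.477,-.010,.0186,90)
E
```

```text
t 14.55 tcp [ 0.4562 -0.0106  0.0189] ang 89.81 down [ 1.1e-03 -2.0e-04 -1.0e+00] F [ 0.63 -0.23 -2.52] gap 0.0294 q [-0.2   0.27 -0.59  0.71 -0.   -0.2 ]
shift cm [0.06 2.08 0.03] yaw -0.19
```

View pics/w7.png

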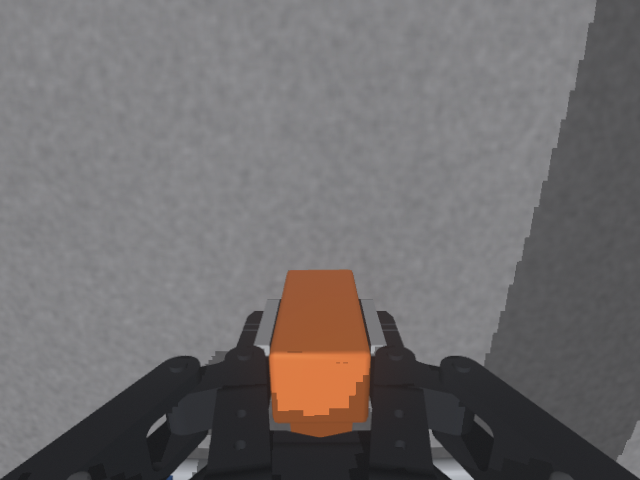

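Emit:
apply_moves(moves=[[[0, 0, 0.05], 0, 0], [[0, 0, 0.08], 0, 0], [[0, 0.3, 0.08], 0, 0], [[0, 0.6, 0.08], 0, 0], [[0, 0.9, 0.08], 0, 0], [[0, 1.2, 0.08], 0, 0], [[0, 1.5, 0.08], 0, 0], [[0, 1.6, 0.08], 0, 0], [[0, 1.6, 0.08], 0, 0], [[0, 1.6, 0.08], 0, 0]])

```text
clock: 15.8
tcp_pos: [0.4695, -0.0104, 0.0185]
orientation: [-0.001, 0.708, 0.706, -0.001]
wrist_force: [-5.8, -0.0, 10.7]
finger_gap: 0.0293
```

```bash
python3 - <<'E'
from h import *
goal(.477,-.010,.0186,90)
E
```

```text
t 15.8 tcp [ 0.4695 -0.0104  0.0185] ang 89.81 down [-2.e-03 -2.e-04 -1.e+00] F [-5.800e+00 -1.000e-02  1.071e+01] gap 0.0293 q [-0.19  0.3  -0.55  0.73 -0.   -0.19]
shift cm [ 0.04  0.75 -0.01] yaw -0.19
```

Emit:
apply_moves(moves=[[[0, 0.1, -0.04], 0, 0], [[0, 0.2, -0.04], 0, 0], [[0, 0.3, -0.04], 0, 0], [[0, 0.4, -0.04], 0, 0], [[0, 0.5, -0.04], 0, 0], [[0, 0.6, -0.04], 0, 0], [[0, 0.7, -0.04], 0, 0], [[0, 0.8, -0.04], 0, 0], [[0, 0.8, -0.04], 0, 0], [[0, 0.8, -0.04], 0, 0]])

```text
clock: 17.05
tcp_pos: [0.4783, -0.0105, 0.0185]
orientation: [-0.0, 0.708, 0.706, -0.0]
wrist_force: [-3.2, -0.3, 6.0]
finger_gap: 0.0296
```

```bash
python3 - <<'E'
from h import *
goal(.477,-.010,.0186,90)
E
```

```text
t 17.05 tcp [ 0.4783 -0.0105  0.0185] ang 89.81 down [-1.e-03 -1.e-04 -1.e+00] F [-3.25 -0.27  6.01] gap 0.0296 q [-0.19  0.31 -0.53  0.73 -0.   -0.19]
shift cm [ 0.05 -0.13 -0.01] yaw -0.19
```

Emit:
apply_moves(moves=[[[0, 0.1, 0], 0, 0], [[0, 0.2, 0], 0, 0], [[0, 0.3, 0], 0, 0], [[0, 0.4, 0], 0, 0], [[0, 0.5, 0], 0, 0], [[0, 0.6, 0], 0, 0], [[0, 0.6, 0], 0, 0], [[0, 0.6, 0], 0, 0], [[0, 0.6, 0], 0, 0], [[0, 0.6, 0], 0, 0]])

```text
clock: 18.3
tcp_pos: [0.4801, -0.0103, 0.0186]
orientation: [-0.003, 0.708, 0.706, -0.003]
wrist_force: [-16.1, -1.0, 19.4]
finger_gap: 0.0293
```

```bash
python3 - <<'E'
from h import *
goal(.477,-.010,.0186,90)
for n in('scene','top'): shot(n,n+'8')
for n,b in(('scene',(265,200,140,110)),('top',(260,150,120,150))):
  for k in('0','8'):
    im=cv2.imread(f'pics/{n}{k}.png');x,y,w,h=b
    cv2.imwrite(f'pics/z{n}{k}.png',cv2.resize(im[y:y+h,x:x+w],None,fx=5 if n=='scene' else 4,fy=5 if n=='scene' else 4,interpolation=cv2.INTER_CUBIC))
E
```

```text
t 18.3 tcp [ 0.4801 -0.0103  0.0186] ang 89.79 down [-8.e-03 -4.e-04 -1.e+00] F [-16.05  -0.95  19.36] gap 0.0293 q [-0.19  0.32 -0.52  0.74 -0.   -0.18]
shift cm [ 0.03 -0.31 -0.  ] yaw -0.21
```

View pics/zscene8.png

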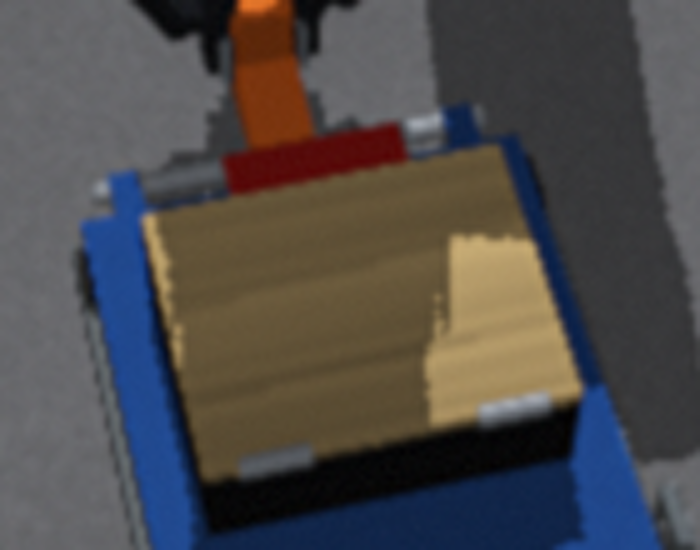

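View pics/ztop8.png

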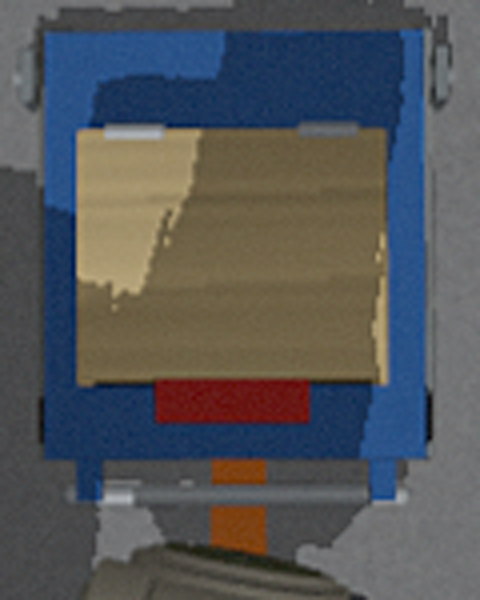

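Emit:
apply_moves(moves=[[[0, 0, -0.02], 0, 0], [[0, 0, -0.04], 0, 0], [[0, 0, -0.06], 0, 0], [[0, 0, -0.08], 0, 0], [[0, 0, -0.08], 0, 0], [[0, 0, -0.08], 0, 0], [[0, 0, -0.08], 0, 0], [[0, 0, -0.08], 0, 0], [[0, 0, -0.08], 0, 0], [[0, 0, -0.08], 0, 0]])

```text
clock: 19.65
tcp_pos: [0.4802, -0.0103, 0.0187]
orientation: [-0.003, 0.708, 0.706, -0.003]
wrist_force: [-13.1, -0.8, 12.7]
finger_gap: 0.0295
```

```bash
python3 - <<'E'
from h import *
goal(.4935,-.010,.0186,90)
E
```

```text
t 19.65 tcp [ 0.4802 -0.0103  0.0187] ang 89.78 down [-8.1e-03 -3.0e-04 -1.0e+00] F [-13.07  -0.75  12.66] gap 0.0295 q [-0.19  0.32 -0.52  0.74 -0.   -0.18]
shift cm [0.04 1.33 0.  ] yaw -0.22
```

Emit:
apply_moves(moves=[[[0, 0, -0.03], 0, 0], [[0, 0, -0.06], 0, 0], [[0, 0, -0.08], 0, 0], [[0, 0.1, -0.08], 0, 0], [[0, 0.2, -0.08], 0, 0], [[0, 0.3, -0.08], 0, 0], [[0, 0.3, -0.08], 0, 0], [[0, 0.3, -0.08], 0, 0], [[0, 0.3, -0.08], 0, 0], [[0, 0.3, -0.08], 0, 0]])

```text
clock: 20.9
tcp_pos: [0.4839, -0.0101, 0.0189]
orientation: [-0.003, 0.708, 0.706, -0.002]
wrist_force: [-8.1, -0.8, 4.8]
finger_gap: 0.0294
```

```bash
python3 - <<'E'
from h import *
goal(.4935,-.010,.0186,90)
E
```

```text
t 20.9 tcp [ 0.4839 -0.0101  0.0189] ang 89.8 down [-7.2e-03  4.0e-04 -1.0e+00] F [-8.08 -0.76  4.76] gap 0.0294 q [-0.19  0.32 -0.51  0.75 -0.   -0.18]
shift cm [0.01 0.96 0.02] yaw -0.2
```

Emit:
apply_moves(moves=[[[0, 0.1, 0], 0, 0], [[0, 0.2, 0], 0, 0], [[0, 0.3, 0], 0, 0], [[0, 0.4, 0], 0, 0], [[0, 0.5, 0], 0, 0], [[0, 0.6, 0], 0, 0], [[0, 0.6, 0], 0, 0], [[0, 0.6, 0], 0, 0], [[0, 0.6, 0], 0, 0], [[0, 0.6, 0], 0, 0]])

```text
clock: 22.15
tcp_pos: [0.49, -0.0101, 0.0189]
orientation: [-0.003, 0.708, 0.706, -0.002]
wrist_force: [-9.0, 0.8, 4.1]
finger_gap: 0.0295
```

```bash
python3 - <<'E'
from h import *
goal(.494,-.010,.0186,90)
E
```

```text
t 22.15 tcp [ 0.49   -0.0101  0.0189] ang 89.81 down [-7.1e-03  5.0e-04 -1.0e+00] F [-8.96  0.76  4.05] gap 0.0295 q [-0.18  0.33 -0.5   0.75 -0.   -0.18]
shift cm [0.01 0.4  0.03] yaw -0.19
```

```bash
python3 - <<'E'
from h import *
shot('scene','s9');shot('top','t9')
def sub(a,b,box,ch=None):
    x,y,w,h=box;A=cv2.imread(f'pics/{a}.png').astype(np.float32);B=cv2.imread(f'pics/{b}.png').astype(np.float32)
    A=A[y:y+h,x:x+w].mean(2);B=B[y:y+h,x:x+w].mean(2)
    W=np.eye(2,3,dtype=np.float32)
    try: r,W=cv2.findTransformECC(A,B,W,cv2.MOTION_TRANSLATION,(3,100,1e-5),None,3)
    except Exception as e: return 'fail'
    return round(float(W[0,2]),2),round(float(W[1,2]),2),round(r,3)
import sys
# predicted shift for 5mm bar lift
Y=-.0102
def lift(P,L):
    th=L/.230;H=np.array([.770,Y,.03]);d=np.array(P)-H;c,s=np.cos(th),np.sin(th)
    return H+np.array([c*d[0]+s*d[2],d[1],-s*d[0]+c*d[2]])
pts={'barL':(.540,Y+.088,.022),'barR':(.540,Y-.088,.022),'lipL':(.58,Y+.04,.094),'lipR':(.58,Y-.04,.094),'lidhL':(.73,Y+.08,.094),'lidfL':(.604,Y+.08,.094),'lidfR':(.604,Y-.08,.094),'rearL':(.78,Y+.105,.036)}
for f,a in(('scene0','s6'),('top0','t6')):
  b={'s6':'s9','t6':'t9'}[a]
  for k,P in pts.items():
    u=proj(f,[P])[0];v=proj(f,[lift(P,.005)])[0]
    bx=(int(u[0])-9,int(u[1])-9,18,18)
    print(f,k,u.round(1),'5mm:',(v-u).round(2),'meas',sub(a,b,bx))
for n,b in(('s',(265,200,140,110)),('t',(260,225,120,60))):
  x,y,w,h=b;o=[cv2.resize(cv2.imread(f'pics/{n}{k}.png')[y:y+h,x:x+w],None,fx=5,fy=5,interpolation=cv2.INTER_CUBIC) for k in(6,9)]
  o=[q[:299] for q in o];cv2.imwrite(f'pics/c{n}9.png',np.vstack(o))
E
```

```text
scene0 barL [359.1 222.7] 5mm: [ 0.08 -1.27] meas (0.76, -0.12, 0.878)
scene0 barR [286.1 237.3] 5mm: [-0.18 -1.24] meas (-0.15, -1.46, 0.62)
scene0 lipL [344.2 222.4] 5mm: [ 0.2  -0.57] meas (-0.36, -1.07, 0.736)
scene0 lipR [308.6 229.4] 5mm: [ 0.06 -0.55] meas (-0.51, -9.31, 0.742)
scene0 lidhL [381.2 276.6] 5mm: [0.23 0.38] meas (-0.4, 0.91, 0.891)
scene0 lidfL [364.6 227.5] 5mm: [ 0.26 -0.42] meas (-0.35, -0.36, 0.795)
scene0 lidfR [292.7 242. ] 5mm: [ 0.02 -0.38] meas (0.38, -1.06, 0.741)
scene0 rearL [397.4 308. ] 5mm: [0.01 0.1 ] meas (-0.03, 0.03, 0.999)
top0 barL [278.9 272.5] 5mm: [-0.24  0.15] meas (-0.92, -1.63, 0.86)
top0 barR [359.1 272.3] 5mm: [0.14 0.15] meas (-0.56, 0.24, 0.768)
top0 lipL [298.5 254.4] 5mm: [-0.13 -0.69] meas (-0.19, -1.02, 0.695)
top0 lipR [337.6 254.3] 5mm: [ 0.03 -0.69] meas (-0.29, -0.8, 0.548)
top0 lidhL [279.1 181.6] 5mm: [-0.04 -0.74] meas (0.12, -0.41, 0.947)
top0 lidfL [279.  242.7] 5mm: [-0.19 -0.73] meas (-0.05, -0.22, 0.91)
top0 lidfR [357.2 242.5] 5mm: [ 0.1  -0.74] meas (-0.1, -0.59, 0.939)
top0 rearL [270.6 162.8] 5mm: [ 0.01 -0.04] meas (-0.0, 0.05, 0.994)
```

View pics/cs9.png

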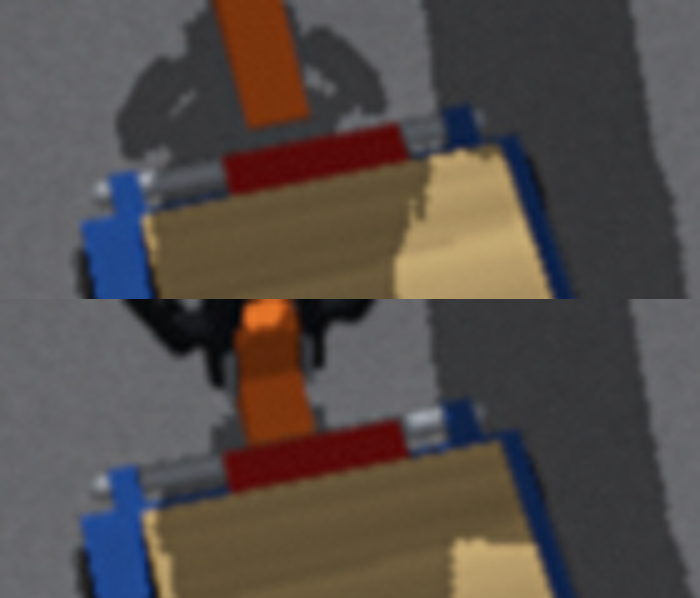

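View pics/ct9.png

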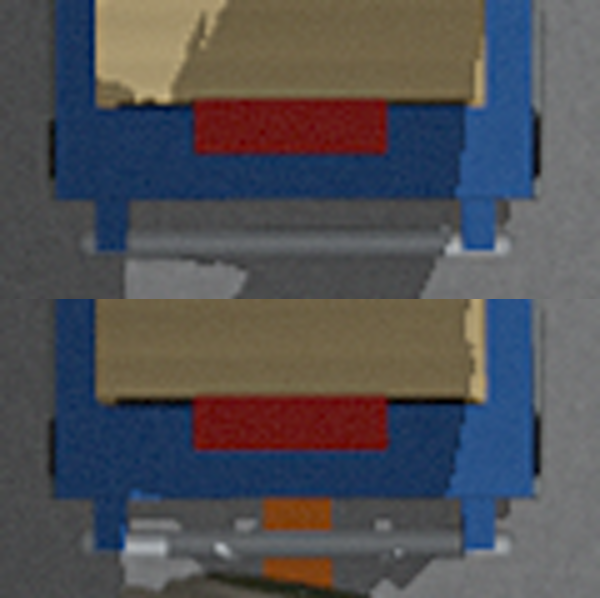

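Emit:
apply_moves(moves=[[[0, 0.1, 0], 0, 0], [[0, 0.2, 0], 0, 0], [[0, 0.3, 0], 0, 0], [[0, 0.35, 0], 0, 0], [[0, 0.35, 0], 0, 0], [[0, 0.35, 0], 0, 0], [[0, 0.35, 0], 0, 0], [[0, 0.35, 0], 0, 0], [[0, 0.35, 0], 0, 0], [[0, 0.35, 0], 0, 0]])

```text
clock: 23.5
tcp_pos: [0.4935, -0.0101, 0.0189]
orientation: [-0.003, 0.708, 0.706, -0.002]
wrist_force: [-8.4, 0.6, 4.7]
finger_gap: 0.0292
```

```bash
python3 - <<'E'
from h import *
goal(.494,-.010,.0186,90)
shot('scene','s10');shot('top','t10');shot('wrist','w10')
Y=-.0102
def lift(P,L):
    th=L/.230;H=np.array([.770,Y,.03]);d=np.array(P)-H;c,s=np.cos(th),np.sin(th)
    return H+np.array([c*d[0]+s*d[2],d[1],-s*d[0]+c*d[2]])
P=(.592,Y,.094)
for n,f in(('s','scene0'),('t','top0')):
    print(n,'pred 5mm',(proj(f,[lift(P,.005)])-proj(f,[P]))[0])
    for k in(6,9,10):
        im=cv2.imread(f'pics/{n}{k}.png').astype(float)
        x,y,w,h=(300,205,60,40) if n=='s' else (288,235,65,32)
        r=np.clip(im[y:y+h,x:x+w,2]-2.5*im[y:y+h,x:x+w,1]-10 ,0,40)
        r=cv2.GaussianBlur(r,(0,0),.01+.5)
        yy,xx=np.mgrid[:h,:w];m=r>0
        print(k,(r*xx).sum()/r.sum()+x,(r*yy).sum()/r.sum()+y)
for n,b in(('s',(265,200,140,110)),('t',(260,225,120,60))):
  x,y,w,h=b;o=[cv2.resize(cv2.imread(f'pics/{n}{k}.png')[y:y+h,x:x+w],None,fx=5,fy=5,interpolation=cv2.INTER_CUBIC) for k in(6,10)]
  o=[q[:299] for q in o];cv2.imwrite(f'pics/c{n}10.png',np.vstack(o))
E
```

```text
t 23.5 tcp [ 0.4935 -0.0101  0.0189] ang 89.81 down [-7.1e-03  5.0e-04 -1.0e+00] F [-8.45  0.55  4.7 ] gap 0.0292 q [-0.18  0.34 -0.49  0.75 -0.   -0.18]
shift cm [0.01 0.05 0.03] yaw -0.19
s pred 5mm [ 0.13595353 -0.47889438]
6 327.27911245478595 231.40328240565782
9 327.3637732322708 230.89544180251272
10 327.4602135902 230.89571772589258
t pred 5mm [-0.04799263 -0.71561446]
6 317.5440357535559 249.59887206044053
9 317.5277571645641 249.49065337997808
10 317.49438824996537 249.32187889704863
```

View pics/cs10.png

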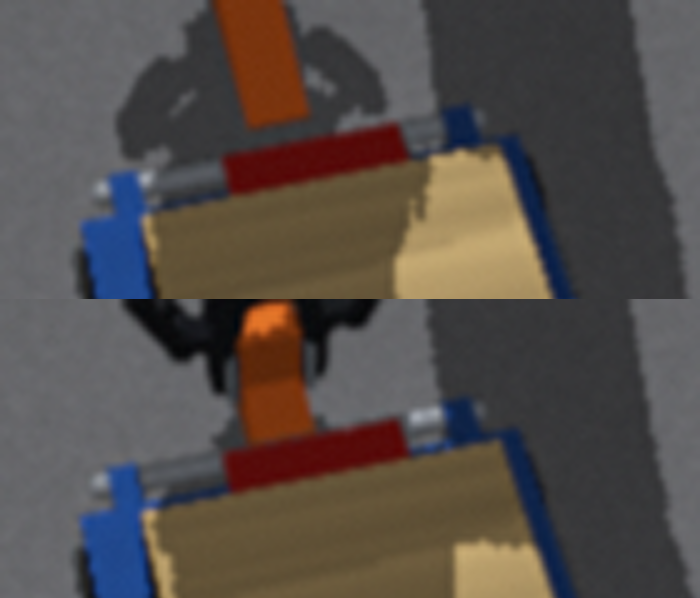

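View pics/w10.png

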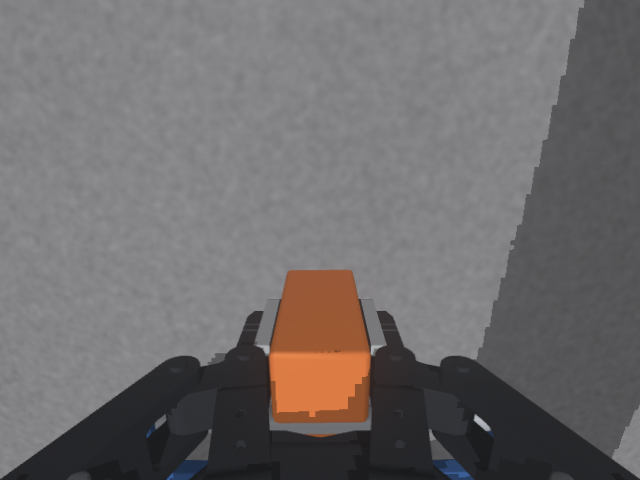

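Emit:
apply_moves(moves=[[[0, -0.05, 0], 0, 0], [[0, -0.1, 0], 0, 0], [[0, -0.15, 0], 0, 0], [[0, -0.2, 0], 0, 0], [[0, -0.2, 0], 0, 0], [[0, -0.2, 0], 0, 0], [[0, -0.2, 0], 0, 0], [[0, -0.2, 0], 0, 0], [[0, -0.2, 0], 0, 0], [[0, -0.2, 0], 0, 0]])

```text
clock: 24.9
tcp_pos: [0.4955, -0.0106, 0.02]
orientation: [0.0, 0.708, 0.706, -0.0]
wrist_force: [-3.6, 0.5, -5.0]
finger_gap: 0.0291
```

```bash
python3 - <<'E'
from h import *
goal(.4935,-.010,.0186,90)
shot('scene','s11');shot('top','t11')
Y=-.0102
def lift(P,L):
    th=L/.230;H=np.array([.770,Y,.03]);d=np.array(P)-H;c,s=np.cos(th),np.sin(th)
    return H+np.array([c*d[0]+s*d[2],d[1],-s*d[0]+c*d[2]])
def edge(p,chan):
    p=cv2.GaussianBlur(p.astype(np.float32).reshape(-1,1),(0,0),.7,borderType=cv2.BORDER_REPLICATE).ravel();g=abs(np.diff(p));i=g.argmax();i=min(max(i,2),len(g)-3);k=np.arange(i-2,i+3);return (g[k]*(k+.5)).sum()/g[k].sum()
# lid front edges/platform front edge/lip in top: vertical profiles ; scene: bar end blobs, blue legs
tests={'t':[('lip front',308,330,249,264,(.58,Y,.094)),('lip front R',325,335,249,264,(.58,Y,.094)),('plat front R',345,352,258,270,(.5585,Y,.036))],
 's':[('leg R(blue) top',288,291,228,240,(.545,Y-.08,.026)),('leg L',358,362,214,226,(.545,Y+.08,.026)),('bar end',284,286,231,243,(.54,Y-.088,.022)),('bar R mid',296,306,225,240,(.54,Y-.06,.028)),('lip front',318,345,220,236,(.58,Y,.094))]}
for n,f in(('t','top0'),('s','scene0')):
  for nm,x0,x1,y0,y1,P in tests[n]:
    r=[]
    for k in(6,9,10,11):
      im=cv2.imread(f'pics/{n}{k}.png').astype(float)
      src=im[:,:,2]-im[:,:,1] if 'lip' in nm else (im[:,:,0]-im[:,:,2] if ('leg' in nm or 'plat' in nm) else im.mean(2))
      r.append(np.median([edge(src[y0:y1,x],0)+y0 for x in range(x0,x1+1)]))
    print(n,nm,'pred5',round((proj(f,[lift(P,.005)])-proj(f,[P]))[0,1],2),'meas',np.round(np.array(r)-r[0],2))
E
```

```text
t 24.9 tcp [ 0.4955 -0.0106  0.02  ] ang 89.81 down [ 1.e-04 -2.e-04 -1.e+00] F [-3.61  0.55 -4.97] gap 0.0291 q [-0.18  0.33 -0.49  0.75 -0.   -0.18]
shift cm [ 0.06 -0.2   0.14] yaw -0.19
t lip front pred5 -0.69 meas [ 0.   -0.48 -0.58 -0.86]
t lip front R pred5 -0.69 meas [ 0.   -0.52 -0.7  -0.95]
t plat front R pred5 -0.03 meas [0.   0.04 0.01 0.05]
s leg R(blue) top pred5 -1.19 meas [ 0.   -0.9  -1.26 -1.67]
s leg L pred5 -1.21 meas [ 0.    0.13 -0.26  0.43]
s bar end pred5 -1.24 meas [ 0.   -0.96 -0.76 -1.94]
s bar R mid pred5 -1.21 meas [0.   2.37 2.1  1.23]
s lip front pred5 -0.56 meas [ 0.   -0.56 -0.63 -0.85]
```

Emit:
apply_moves(moves=[[[0, -0.05, 0.03], 0, 0], [[0, -0.1, 0.06], 0, 0], [[0, -0.15, 0.09], 0, 0], [[0, -0.15, 0.12], 0, 0], [[0, -0.15, 0.15], 0, 0], [[0, -0.15, 0.17], 0, 0], [[0, -0.15, 0.17], 0, 0], [[0, -0.15, 0.17], 0, 0], [[0, -0.15, 0.17], 0, 0], [[0, -0.15, 0.17], 0, 0]])

```text
clock: 26.25
tcp_pos: [0.4945, -0.0108, 0.0186]
orientation: [0.001, 0.708, 0.706, 0.0]
wrist_force: [1.8, -1.0, -1.7]
finger_gap: 0.0293
```

```bash
cat > m.py <<'E'
from h import *
import sys
def run(tag):
    goal(.4935,-.010,.0186,90)
    shot('scene','s'+tag);shot('top','t'+tag)
    def edge(p):
        p=cv2.GaussianBlur(p.astype(np.float32).reshape(-1,1),(0,0),.7,borderType=cv2.BORDER_REPLICATE).ravel();g=abs(np.diff(p));i=g.argmax();i=min(max(i,2),len(g)-3);k=np.arange(i-2,i+3);return (g[k]*(k+.5)).sum()/g[k].sum()
    for n,nm,x0,x1,y0,y1,p in[('t','lip front',308,330,249,264,-.69),('s','leg R',288,291,228,240,-1.19),('s','lip front',318,345,220,236,-.56)]:
        r=[]
        for k in('6',tag):
            im=cv2.imread(f'pics/{n}{k}.png').astype(float)
            src=im[:,:,2]-im[:,:,1] if 'lip' in nm else im[:,:,0]-im[:,:,2]
            r.append(np.median([edge(src[y0:y1,x])+y0 for x in range(x0,x1+1)]))
        print(n,nm,'lift mm',round((r[1]-r[0])/p*5,1))
run(sys.argv[1])
E
python3 m.py 12
```

```text
t 26.25 tcp [ 0.4945 -0.0108  0.0186] ang 89.81 down [ 1.1e-03 -4.0e-04 -1.0e+00] F [ 1.77 -0.99 -1.7 ] gap 0.0293 q [-0.18  0.33 -0.49  0.74 -0.   -0.18]
shift cm [ 0.08 -0.1  -0.  ] yaw -0.19
t lip front lift mm 5.1
s leg R lift mm 5.3
s lip front lift mm 4.7
```

Emit:
apply_moves(moves=[[[0, 0, 0.02], 0, 0], [[0, 0.05, 0.04], 0, 0], [[0, 0.05, 0.05], 0, 0], [[0, 0.05, 0.05], 0, 0], [[0, 0.05, 0.05], 0, 0], [[0, 0.05, 0.05], 0, 0], [[0, 0.05, 0.05], 0, 0], [[0, 0.05, 0.05], 0, 0], [[0, 0.05, 0.05], 0, 0], [[0, 0.05, 0.05], 0, 0]])

```text
clock: 27.6
tcp_pos: [0.4945, -0.0108, 0.0186]
orientation: [0.0, 0.708, 0.706, -0.0]
wrist_force: [-1.3, -0.8, 6.1]
finger_gap: 0.0291
```

```bash
python3 m.py 13
```

```text
t 27.6 tcp [ 0.4945 -0.0108  0.0186] ang 89.81 down [ 4.e-04 -6.e-04 -1.e+00] F [-1.28 -0.83  6.11] gap 0.0291 q [-0.18  0.33 -0.49  0.74 -0.   -0.18]
shift cm [ 0.08 -0.1  -0.  ] yaw -0.19
t lip front lift mm 5.2
s leg R lift mm 5.3
s lip front lift mm 4.6
```

The wedge sits flat on the bench (TCP level, 6 N down) and doesn't move when pressed. I'll take one last look at the scene and then hand in.

View pics/s13.png

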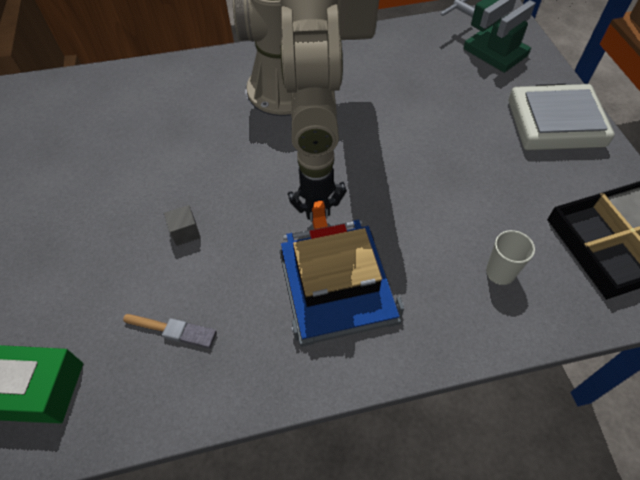

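```bash
python3 -c "
from h import *
a=cv2.imread('pics/t6.png');b=cv2.imread('pics/t13.png');z=cv2.imread('pics/top0.png')
for n,(x,y,w,h) in dict(cube=(440,275,50,60),brush=(435,165,95,65),beaker=(115,155,52,55)).items():
  d=lambda p,q:cv2.absdiff(p,q)[y:y+h,x:x+w].mean()
  print(n,d(a,b),d(z,b))
env.hand_in()"
```

```text
cube 2.072888888888889 11.32011111111111
brush 1.8591093117408908 8.124156545209177
beaker 1.9033799533799534 3.89020979020979
the job is handed in; nothing more can be done
```

The lid is shut, and the wedge is under the lifting bar holding the platform's front up about 5 mm. I handed the job in at about 27.7 s, with the wedge still gripped.

- **Lid:** I pressed it down with the closed fingers until it stopped at 94 mm with about 15 N. Later pictures show it lying flat on the box.
- **Wedge:** I gripped it across its upright grip and carried it about 5 mm above the bench to the front of the stand. There I set it flat and pushed it thin end first under the bar.
- **Lift:** The last pictures give 5.2, 5.3 and 4.6 mm from three different edges. These come from sub-pixel image shifts, so they are good to about 1 mm.
- **Final state:** The gripper is level and presses the wedge onto the bench with about 6 N, with almost no sideways force.
- **Bystanders:** The cube, beaker and brush look unmoved. Their image patches match between the pictures before and after the push. They differ more from the very first picture, which I put down to the arm's shadow moving.

**Two lapses during the push:**
- **Tilt:** The wedge pitched about 0.4° tip-down while I was pushing.
- **Lift off the bench:** When I eased the push, the wedge rose about 1 mm and the arm briefly took about 5 N of load, with the front lifted an estimated 6 to 7 mm. I lowered the wedge flat again and backed it off slightly. The lift stayed under a centimetre throughout.

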